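Hold down a bench meter's recessed reset button with a stylus

ROBOT

A 6-joint arm with a two-finger parallel gripper is mounted at the origin on the work surface. World frame = base frame: x ahead of the robot, y to its left, z up, the work surface at z = 0. Lengths are in mm, angles in rad, forces in N, time in s.
With the tool pointing down it reaches from about 400 to 825 mm from the base axis. Payload 7 kg.
Tool frame: the origin (TCP) lies on the centre line of the jaws, within the pads' length; the fingertips stand tcp_to_tips ahead of it and the grasp point (between the pads) lies 2 mm behind it (tcp_to_tips is the distance from the TCP to the fingertips, in mm); z points along the fingers, y is the direction in which the jaws open and shut (so a half turn about z gives the same grasp; the last joint's range is limited). The gripper opens to 88 mm and grips with 3 to 60 N. Pads are 19 mm wide; open, the fingers measure 130 mm over their backs; the gripper's body (78 mm by 193 mm) begins 47 mm behind the grasp point.
Start: joints at [-0.95, 0.359, 0.012, 0, -1.224, -0.288], TCP at [220.489, -637.95, 243.561] pointing down, gripper open.
Joint ranges: [-3.07, 3.07], [-1.43, 2.12], [-1.02, 1.25], [-3.03, 1.67], [-3.05, -0], [-3.03, 3.03]. Speed limits (rad/s): [2.39, 2.39, 3.01, 3.14, 3.14, 3.14].

INTERFACE

Orientations are given as a unit quaternion [x, y, z, w].
In Python, from plant import * gives the robot as it stands.
- The arm moves only by the tool play_rows, never from a script. Its argument "moves" is a list of rows, each an object with "xyz": the shift along the world's x, y, z in units of 0.025 m (1.0 is 0.025 m), a list of three; "rotation": the turn, a rotation vector about the world's x, y, z in units of 1.5 rad (1.0 is 1.5 rad), a list of three. In form: [{"xyz": [x, y, z], "rotation": [wx, wy, wz]}, ...]. A call has 1 to 20 rows; each row shifts and turns the commanded pose from where the row before left it; what a row does not reach is not made up. A row lasts 1/8 s, in which the tool goes at most 62.5 mm and 10.7 degrees, less where a joint would pass 70% of its speed; a pose out of reach is approached as far as the arm can. A call with a number of a shift or a turn outside -1 to 1 is refused whole. A call with a gripper value outside its range is refused whole. "gripper" is the closure, from 0 (fully open) to 1 (shut), set as the call begins (left out, the last holds). The fingers move at their own pace and stop on an object; the grip force is fixed at half the most. Time passes only in rows, so rows that do not move let the fingers close. It gives the time, the measured TCP pose, the force and the opening at its end, in the units of the state.
- sense(): the state, without advancing time (a new reading comes with each control period).
- grab_frame(name): name is "scene" or "top" or "wrist"; returns a dict with "pixels" (480x640x3 uint8, blue, green, red), "z_map" (480x640 float32, mm along the optical axis (not along the pixel's ray), 0 where there is no reading), "K" (3x3 intrinsics, pixels), "extrinsics" (4x4, takes a point from world to camera coordinates). Camera axes: x right, y up, looking along -z (the intrinsics and any distortion apply to the point x, -y, -z); pixel columns grow to the right and rows downward; lengths in mm; the calibration is good to about 2 mm. A picture is of the moment at which its call begins.
- sign_off(): hands the job in, once; it reports no verdict.
The state is a dict: "time_s": time; "joints": joint angles; "qvel": joint speeds; "effort": joint torques, N m; "position": TCP position; "orientation": TCP orientation; "contact_force": force on the tool from outside, world axes, zero at the start; "wrist_torque": the same for the moment, N m; "opening": finger opening in mm.
Only numpy, scipy, OpenCV 4.12 (cv2) and the standard library are available. Lean on these libraries where they do the work, as an engineer would, in place of code of your own. Each camera call takes 0.05 s, during which the arm holds its last target. There are 200 camera calls.

TASK

The bench meter needs a reset, but a sample jar stands on its rear deck over the reset hole. First lift the jar off and set it down upright in the blue tray (do not drop it), then take the orange-handled stylus from the white rack, reach its tip through the yellow-ringed hole and press the recessed red button fully down. Finish while still gripping the stylus and holding the button down, and leave the other rods, glassware and vessels where they are.

Things in the scene. Friction and masses are not known exactly. Their poses are not given: they have to be found in the camera images.
- meter: dark grey bench meter, fixed, 200 (x) by 190 (y) by 85 mm high. Origin: centre of its underside on the bench; z up, -x is its front with the sloping keypad. The rear part (own x from -20 to +100 mm) is a flat deck 85 mm above the bench.
- reset_hole (a point): centre of the round reset hole at the level of the meter's deck, at own (45, 35, 85) mm of the meter; hole of 16 mm diameter ringed in yellow, vertical, 22 mm deep to the top of the red button. Hidden under the sample jar at the start; too narrow for a finger.
- reset_button (a joint): travel of the red spring button at the bottom of the reset hole: 0 m up, 0.006 m fully down; it moves straight down, needs 1.5 N to start and 5 N to be fully down, and springs back when let go. Its 24 mm wide cap fills the bottom of the hole.
- sample_jar: loose amber screw-top jar, 50 mm diameter, 65 mm high, about 150 g, with a white cap. Origin: centre of its underside; z up. Starts upright on the meter's deck, over the reset hole.
- tray: blue shallow tray, fixed on the bench to the left or the right of the meter, 170 by 170 mm outside, walls 4 mm thick and 12 mm high, floor 4 mm thick. Origin: centre of its underside on the bench; x and y along its sides.
- rack: white rod rack, fixed on the bench on the other side of the meter, 170 (x) by 70 (y) by 65 mm high. Origin: centre of its underside on the bench. Three 11 mm through holes on its long middle line, at own x = -50, 0 and +50 mm, carry three rods in any order.
- stylus: loose stylus standing in the rack, about 40 g, 98 mm long: steel shaft of 8 mm diameter and 50 mm length, then a black collar of 21 mm diameter and 4 mm thickness that rests on the rack's top, then an orange square handle 16 by 16 mm and 44 mm long. Origin: the tip (lower end) of the shaft; z up along the stylus; the handle's flat faces look along own x and y. Origin starts 15 mm above the bench.
- stylus_grip (a point): point on the stylus axis in its handle, 78 mm above the tip; 20 mm below the top of the handle.
- spatula_rod: other rod standing in the rack, not to be used: round blue handle of 12 mm diameter, top 99 mm above the bench (the stylus's top: 113 mm); collar and shaft like the stylus's. Origin: lower end.
- stir_rod: other rod standing in the rack, not to be used: green glass, round handle of 10 mm diameter, top 103 mm above the bench; black collar. Origin: lower end.
- flask: loose glass conical flask, 84 mm wide, 122 mm high, behind the meter; leave alone. Origin: centre of its underside.
- beaker: loose glass beaker, 70 mm wide, 85 mm high, behind the meter; leave alone. Origin: centre of its underside.
- measuring_cylinder: loose clear measuring cylinder, 70 mm wide foot, 190 mm high, behind the tray or rack on the left; leave alone. Origin: centre of its underside.
- wash_bottle: loose white bottle with a red cap, 64 mm wide, 160 mm high, behind the tray or rack on the right; leave alone. Origin: centre of its underside.
- mortar: loose white ceramic bowl, 100 mm wide, 55 mm high, on the left; leave alone. Origin: centre of its underside.

How it is judged:
By the outcome, as a careful person would: the job done as asked, in the order asked, and still so for the second after the job is handed in, while the arm keeps its last pose, push and grip.
It also fails if it takes over 72 s, if anything falls off the work surface, if the arm or the gripper's body presses on something with over 40 N, if the wrist force passes 120 N, or if a joint passes its speed limit or range.

## Working session

There is one attempt and no reset: what is moved stays moved. The work goes in short steps, Python scripts to look and compute and a tool call to move; the robot and the scene stay as the last step left them, time stands still between calls to the robot, and variables do not carry over. Pictures are saved under pics/ and viewed, about 8 in all and at most 12, crops included, and the job is handed in when it is done.

Besides the shell and the picture viewer there is one more tool, called after "Call:" in YAML: its name, and indented under it one key for each argument. play_rows: Moves the arm, as the interface text tells. Shifts and turns lie within -1 to 1; 1 stands for 0.025 m of shift or 1.5 rad of turn. Its arguments: {"type":"object","properties":{"moves":{"type":"array"},"gripper":{"type":"number"}},"required":["moves"]}

```bash
ls; mkdir -p pics
cat > h.py <<'E'
from plant import *
import numpy as np, cv2
def pts(f):
    """world xyz per pixel (mm) from depth"""
    K=np.array(f["K"]);T=np.array(f["extrinsics"]);z=f["z_map"].astype(float)
    v,u=np.mgrid[:480,:640]
    c=np.stack([(u-K[0,2])/K[0,0]*z,-(v-K[1,2])/K[1,1]*z,-z],-1)
    return (c-T[:3,3])@T[:3,:3]
def ray(f,u,v,h):
    K=np.array(f["K"]);T=np.array(f["extrinsics"]);R=T[:3,:3]
    o=-R.T@T[:3,3]; d=R.T@np.array([(u-K[0,2])/K[0,0],-(v-K[1,2])/K[1,1],-1])
    return o+d*(h-o[2])/d[2]
E
python3 - <<'E'
from h import *
s=sense();print(s)
for n in("top","scene"):
    f=grab_frame(n);cv2.imwrite(f"pics/{n}1.png",f["pixels"]);np.savez(f"{n}1.npz",**f);print(n,f["K"],f["extrinsics"])
E
```

```text
pics
{'time_s': 0.0, 'joints': array([-9.49938334e-01,  3.59362696e-01,  1.10443161e-02, -3.85992175e-04,
       -1.22413895e+00, -2.88119424e-01]), 'qvel': array([-7.88088704e-04,  1.32455821e-03, -7.40326248e-05,  1.49740058e-03,
        5.06077778e-04, -5.01957856e-04]), 'effort': array([-3.16729136e-03, -5.82723498e+01,  2.93035322e+01,  6.99691236e+00,
        6.65183121e-03, -1.39541976e-04]), 'position': array([ 220.30977396, -637.5162518 ,  242.62554674]), 'orientation': array([-1.65537989e-01,  9.86203048e-01,  8.25857762e-04, -2.01553690e-04]), 'contact_force': array([-0.71362119, -0.59199202, -0.30541786]), 'wrist_torque': array([0.05393189, 0.00234844, 0.01845389]), 'opening': 87.73794461036847}
top [[596.68168756   0.         313.39845005]
 [  0.         596.68168756 247.6567716 ]
 [  0.           0.           1.        ]] [[-2.09380532e-02 -9.99508748e-01 -2.33208332e-02  1.46731777e+02]
 [ 9.81331127e-01 -2.50065718e-02  1.90693183e-01 -6.13605915e+02]
 [-1.91182679e-01 -1.88927155e-02  9.81372635e-01 -1.61900744e+03]
 [ 0.00000000e+00  0.00000000e+00  0.00000000e+00  1.00000000e+00]]
scene [[566.45565579   0.         328.79798634]
 [  0.         566.45565579 232.17345239]
 [  0.           0.           1.        ]] [[ 7.10434394e-01  7.03720195e-01  7.80120138e-03 -4.98985128e+02]
 [-5.32668829e-01  5.30440400e-01  6.59467134e-01  1.80389935e+02]
 [ 4.59942268e-01 -4.72663591e-01  7.51692916e-01 -1.48859247e+03]
 [ 0.00000000e+00  0.00000000e+00  0.00000000e+00  1.00000000e+00]]
```

View pics/top1.png

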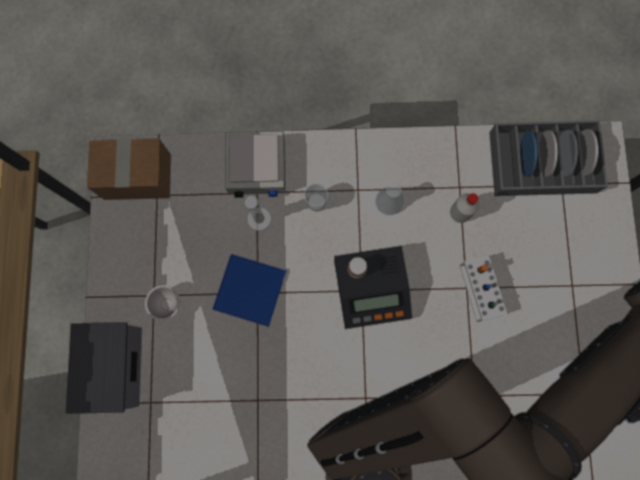

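View pics/scene1.png

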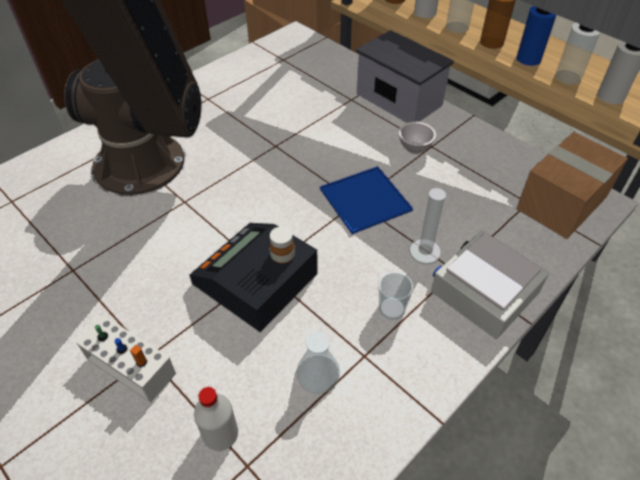

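Top view: the jar's cap is at (358,267) on the meter, the tray at (250,290), the orange stylus at (484,267) at the far end of the rack. The scene view agrees. Measuring from the depth maps next.

Run:
```python
from h import *
for n in("top","scene"):
    f=dict(np.load(f"{n}1.npz"));P=pts(f);im=f["pixels"];hsv=cv2.cvtColor(im,cv2.COLOR_BGR2HSV)
    H,S,V=[hsv[...,i].astype(int) for i in range(3)];X,Y,Z=[P[...,i] for i in range(3)]
    print(n)
    def rect(name,m):
        q=P[m]; r=cv2.minAreaRect(q[:,:2].astype(np.float32)); print(name,len(q),"med",np.median(q,0).round(1),"zmax",np.percentile(q[:,2],95).round(1),"rect",np.round(r[0],1),np.round(r[1],1),round(r[2],1))
    box=(X>300)&(X<800)
    m=(H>105)&(H<125)&(S>150)&(Y>100)&(Y<420)&box&(Z<25); 
    m=cv2.morphologyEx(m.astype(np.uint8),cv2.MORPH_OPEN,np.ones((3,3)))>0; rect("tray",m)
    rect("deck",cv2.erode(((abs(Z-85)<4)&box&(Y>-150)&(Y<130)).astype(np.uint8),np.ones((2,2)))>0)
    rect("jar top",(Z>140)&(Z<160)&box&(Y>-150)&(Y<130))
    rect("meter",(Z>20)&(Z<90)&box&(Y>-150)&(Y<130)&(V<90))
    rect("rack top",(abs(Z-65)<4)&box&(Y<-150)&(Y>-450)&(X<640))
    m=(H>3)&(H<18)&(S>150)&box&(Y<-150)&(Z>60); rect("stylus",m); print(np.argwhere(m).min(0),np.argwhere(m).max(0), P[m][P[m][:,2]>106].mean(0))
```

```text
top
tray 3164 med [508.8 321.    4.7] zmax 11.9 rect [509.5 320.6] [165.2 163.8] 71.7
deck 659 med [528.1 -44.1  85.1] zmax 88.4 rect [ 6.424e+02 -4.000e-01] [361.  197.7] 14.6
jar top 222 med [548.3  14.5 150.7] zmax 157.5 rect [548.5  15.5] [42.6 42.8] 18.7
meter 4560 med [493.9 -36.4  81. ] zmax 88.8 rect [608.1 -24. ] [411.3 254. ] 7.4
rack top 980 med [ 487.2 -337.5   65.4] zmax 68.6 rect [ 493.4 -338.2] [170.   72.8] 13.0
stylus 34 med [ 539.6 -322.2  110.8] zmax 119.6 rect [ 540.4 -326.1] [11.7 16.2] 15.9
[265 479] [271 487] [ 540.11714591 -325.36558369  113.82193057]
scene
tray 3330 med [511.3 321.    4.3] zmax 11.1 rect [509.4 320.4] [170.2 176.8] 71.4
deck 3252 med [551.7 -46.3  84.7] zmax 87.6 rect [638.8   3. ] [334.9 240.5] 3.1
jar top 356 med [551.9  13.3 149.3] zmax 152.1 rect [550.5  14.7] [43.1 46. ] 38.3
meter 6502 med [551.7 -55.3  82.6] zmax 87.1 rect [504.8 -30.1] [199.9 192.3] 7.7
rack top 2665 med [ 496.7 -340.3   64.8] zmax 67.6 rect [ 492.9 -337.3] [174.6  70.9] 12.8
stylus 163 med [ 548.4 -326.8  102.2] zmax 113.9 rect [ 543.3 -326.5] [15.9 15.9] 12.9
[346 131] [365 145] [ 544.46276488 -326.31168645  111.47480734]
```

Call:
play_rows:
  moves:
    - {"xyz": [0.5, 1, 0], "rotation": [0, 0, -0.0036]}
    - {"xyz": [0.5, 1, 0], "rotation": [0, 0, -0.0036]}
    - {"xyz": [0.5, 1, 0], "rotation": [0, 0, -0.0036]}
    - {"xyz": [0.5, 1, 0], "rotation": [0, 0, -0.0036]}
    - {"xyz": [0.5, 1, 0], "rotation": [0, 0, -0.0036]}
    - {"xyz": [0.5, 1, 0], "rotation": [0, 0, -0.0036]}
    - {"xyz": [0.5, 1, 0], "rotation": [0, 0, -0.0036]}
    - {"xyz": [0.5, 1, 0], "rotation": [0, 0, -0.0036]}
    - {"xyz": [0.5, 1, 0], "rotation": [0, 0, -0.0036]}
    - {"xyz": [0.5, 1, 0], "rotation": [0, 0, -0.0036]}
    - {"xyz": [0.5, 1, 0], "rotation": [0, 0, -0.0036]}
    - {"xyz": [0.5, 1, 0], "rotation": [0, 0, -0.0036]}
    - {"xyz": [0.5, 1, 0], "rotation": [0, 0, -0.0036]}
    - {"xyz": [0.5, 1, 0], "rotation": [0, 0, -0.0036]}
    - {"xyz": [0.5, 1, 0], "rotation": [0, 0, -0.0036]}
    - {"xyz": [0.5, 1, 0], "rotation": [0, 0, -0.0036]}
    - {"xyz": [0.5, 1, 0], "rotation": [0, 0, -0.0036]}
    - {"xyz": [0.5, 1, 0], "rotation": [0, 0, -0.0036]}
    - {"xyz": [0.5, 1, 0], "rotation": [0, 0, -0.0036]}
    - {"xyz": [0.5, 1, 0], "rotation": [0, 0, -0.0036]}
  gripper: 0

```text
time_s: 2.6
position: [470.6, -137.1, 243.3]
orientation: [-0.112, 0.994, 0.0, -0.0]
contact_force: [-0.6, -0.3, 0.0]
opening: 87.5
```

Call:
play_rows:
  moves:
    - {"xyz": [0.5, 1, 0], "rotation": [0, 0, 0]}
    - {"xyz": [0.5, 1, 0], "rotation": [0, 0, 0]}
    - {"xyz": [0.5, 1, 0], "rotation": [0, 0, 0]}
    - {"xyz": [0.5, 1, 0], "rotation": [0, 0, 0]}
    - {"xyz": [0.5, 1, 0], "rotation": [0, 0, 0]}
    - {"xyz": [0.6, 1, 0], "rotation": [0, 0, 0]}
    - {"xyz": [0, 0, 0], "rotation": [0, 0, 0]}
    - {"xyz": [0, 0, 0], "rotation": [0, 0, 0]}

```text
time_s: 3.6
position: [547.9, 12.2, 243.2]
orientation: [-0.112, 0.994, -0.0, -0.0]
contact_force: [-0.4, 0.7, 0.4]
opening: 87.7
```

Run:
```python
from h import *
s=sense();print(s["time_s"],s["position"],s["orientation"],s["opening"])
try: print(tcp_to_tips)
except Exception as e: print(e); import plant; print([x for x in dir(plant) if x[0]!='_'])
f=grab_frame("wrist");cv2.imwrite("pics/w1.png",f["pixels"]);P=pts(f)
X,Y,Z=[P[...,i] for i in range(3)]
m=(Z>140)&(Z<158)&(X>480)&(X<620)&(Y>-60)&(Y<90);m=cv2.erode(m.astype(np.uint8),np.ones((3,3)))>0
q=P[m];print(len(q),np.median(q[:,2]) if len(q) else 0,cv2.minAreaRect(q[:,:2].astype(np.float32)) if len(q) else 0, cv2.minEnclosingCircle(q[:,:2].astype(np.float32)))
```

```text
3.6 [547.88475927  12.15437126 243.19815736] [-1.12326702e-01  9.93671240e-01 -7.25502117e-05 -4.17870656e-04] 87.73495735665634
17.0
2837 148.79811827676414 ((548.917724609375, 15.230571746826172), (42.79798889160156, 42.76164245605469), 52.43357849121094) ((549.1351928710938, 15.261812210083008), 21.92823028564453)
```

View pics/w1.png

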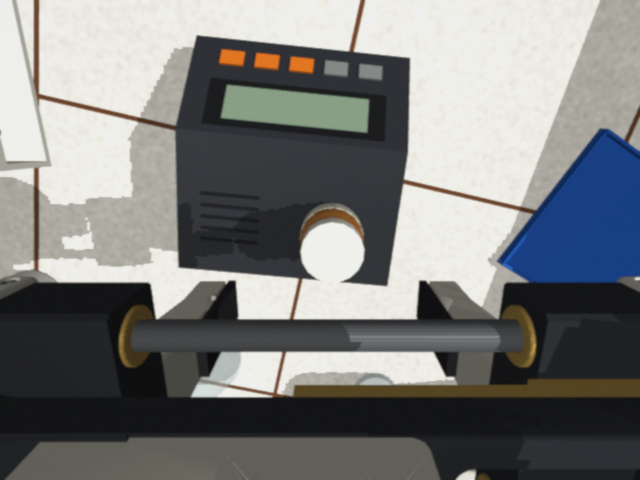

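The wrist view shows the jar's cap at (332,255), between the jaws and slightly off centre. It lies at (549, 15), agreeing with the first measurement.

Call:
play_rows:
  moves:
    - {"xyz": [0.04, 0.12, -1], "rotation": [0, 0, 0]}
    - {"xyz": [0, 0, -1], "rotation": [0, 0, 0]}
    - {"xyz": [0, 0, -1], "rotation": [0, 0, 0]}
    - {"xyz": [0, 0, -1], "rotation": [0, 0, 0]}
    - {"xyz": [0, 0, -0.7], "rotation": [0, 0, 0]}
    - {"xyz": [0, 0, -0.5], "rotation": [0, 0, 0]}
    - {"xyz": [0, 0, 0], "rotation": [0, 0, 0]}

```text
time_s: 4.53
position: [548.4, 14.6, 113.0]
orientation: [-0.112, 0.994, -0.0, -0.001]
contact_force: [-0.3, 0.2, 0.7]
opening: 87.7
```

Call:
play_rows:
  moves:
    - {"xyz": [0, 0, 0], "rotation": [0, 0, 0]}
    - {"xyz": [0, 0, 0], "rotation": [0, 0, 0]}
    - {"xyz": [0, 0, 0], "rotation": [0, 0, 0]}
    - {"xyz": [0, 0, 0], "rotation": [0, 0, 0]}
    - {"xyz": [0, 0, 0], "rotation": [0, 0, 0]}
    - {"xyz": [0, 0, 0], "rotation": [0, 0, 0]}
    - {"xyz": [0, 0, 0], "rotation": [0, 0, 0]}
    - {"xyz": [0, 0, 0], "rotation": [0, 0, 0]}
  gripper: 1

```text
time_s: 5.52
position: [549.1, 15.2, 113.7]
orientation: [-0.112, 0.994, 0.0, 0.0]
contact_force: [-1.2, 1.3, 4.6]
opening: 48.9
```

Call:
play_rows:
  moves:
    - {"xyz": [0, 0, 0.5], "rotation": [0, 0, 0]}
    - {"xyz": [0, 0, 0.8], "rotation": [0, 0, 0]}
    - {"xyz": [0, 0, 1], "rotation": [0, 0, 0]}
    - {"xyz": [0, 0.2, 0.3], "rotation": [0, 0, 0]}
    - {"xyz": [-0.12, 0.6, 0], "rotation": [0, 0, 0]}
    - {"xyz": [-0.12, 1, 0], "rotation": [0, 0, 0]}
    - {"xyz": [-0.12, 1, 0], "rotation": [0, 0, 0]}
    - {"xyz": [-0.12, 1, 0], "rotation": [0, 0, 0]}
    - {"xyz": [-0.12, 1, 0], "rotation": [0, 0, 0]}
    - {"xyz": [-0.12, 1, 0], "rotation": [0, 0, 0]}
    - {"xyz": [-0.12, 1, 0], "rotation": [0, 0, 0]}
    - {"xyz": [-0.12, 1, 0], "rotation": [0, 0, 0]}
    - {"xyz": [-0.12, 1, 0], "rotation": [0, 0, 0]}
    - {"xyz": [-0.12, 1, 0], "rotation": [0, 0, 0]}
    - {"xyz": [-0.12, 1, 0], "rotation": [0, 0, 0]}
    - {"xyz": [-0.12, 1, 0], "rotation": [0, 0, 0]}
    - {"xyz": [-0.12, 0.4, 0], "rotation": [0, 0, 0]}
    - {"xyz": [0, 0, 0], "rotation": [0, 0, 0]}

```text
time_s: 7.78
position: [509.6, 320.7, 178.3]
orientation: [-0.113, 0.994, -0.0, -0.0]
contact_force: [-0.1, -1.2, -1.4]
opening: 48.9
```

Run:
```python
from h import *
s=sense();print(s["time_s"],s["position"],s["contact_force"],s["opening"])
f=grab_frame("top");P=pts(f);im=f["pixels"];cv2.imwrite("pics/top2.png",im);np.savez("top2.npz",**f)
f=grab_frame("scene");cv2.imwrite("pics/scene2.png",f["pixels"]);np.savez("scene2.npz",**f)
```

```text
7.775 [509.64160958 320.68597199 178.31080558] [-0.05025279 -1.2469607  -1.36176337] 48.906840005076276
```

View pics/scene2.png

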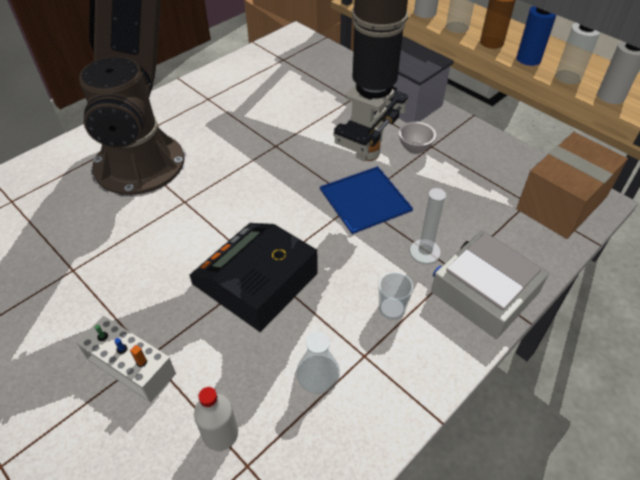

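The scene view shows the jar held over the tray (370,150) and the yellow-ringed hole uncovered at (279,255). Lowering the jar.

Call:
play_rows:
  moves:
    - {"xyz": [0, 0, -1], "rotation": [0, 0, 0]}
    - {"xyz": [0, 0, -1], "rotation": [0, 0, 0]}
    - {"xyz": [0, 0, -1], "rotation": [0, 0, 0]}
    - {"xyz": [0, 0, -1], "rotation": [0, 0, 0]}
    - {"xyz": [0, 0, -1], "rotation": [0, 0, 0]}
    - {"xyz": [0, 0, -0.4], "rotation": [0, 0, 0]}
    - {"xyz": [0, 0, -0.2], "rotation": [0, 0, 0]}
    - {"xyz": [0, 0, -0.1], "rotation": [0, 0, 0]}
    - {"xyz": [0, 0, 0], "rotation": [0, 0, 0]}

```text
time_s: 9.0
position: [510.3, 320.3, 36.7]
orientation: [-0.112, 0.994, 0.0, 0.0]
contact_force: [0.4, 0.1, -1.2]
opening: 48.8
```

Run:
```python
from h import *
for n in("top","scene"):
    f=dict(np.load(f"{n}2.npz"));P=pts(f);hsv=cv2.cvtColor(f["pixels"],cv2.COLOR_BGR2HSV).astype(int)
    H,S,V=[hsv[...,i] for i in range(3)];X,Y,Z=[P[...,i] for i in range(3)]
    m=(abs(X-547)<40)&(abs(Y-13)<40)&(H>15)&(H<40)&(S>90)&(V>60)
    v,u=np.nonzero(m);print(n,len(u)); 
    if len(u)>4:
        (cu,cv_),ax,_=cv2.fitEllipse(np.stack([u,v],1).astype(np.float32)); print(cu,cv_,ax,ray(f,cu,cv_,85), ray(f,(u.min()+u.max())/2,(v.min()+v.max())/2,85))
```

```text
top 14
358.7598876953125 270.8211975097656 (8.276557922363281, 9.453628540039062) [544.11285552   8.7003729   85.        ] [546.37773726   7.96069434  85.        ]
scene 75
278.36468505859375 254.0855712890625 (10.079168319702148, 13.607328414916992) [541.56445289  11.94390039  85.        ] [540.8568353   11.55928417  85.        ]
```

Call:
play_rows:
  moves:
    - {"xyz": [0, 0, -0.08], "rotation": [0, 0, 0]}
    - {"xyz": [0, 0, -0.04], "rotation": [0, 0, 0]}
    - {"xyz": [0, 0, 0], "rotation": [0, 0, 0]}

```text
time_s: 9.38
position: [510.0, 320.1, 33.1]
orientation: [-0.112, 0.994, 0.0, 0.0]
contact_force: [-0.3, -0.2, -1.1]
opening: 49.1
```

Call:
play_rows:
  moves:
    - {"xyz": [0, 0, -0.04], "rotation": [0, 0, 0]}
    - {"xyz": [0, 0, 0], "rotation": [0, 0, 0]}

```text
time_s: 9.62
position: [510.1, 320.1, 32.8]
orientation: [-0.112, 0.994, 0.0, 0.0]
contact_force: [-2.3, -0.4, 5.2]
opening: 49.1
```

Call:
play_rows:
  moves:
    - {"xyz": [0, 0, 0], "rotation": [0, 0, 0]}
    - {"xyz": [0, 0, 0], "rotation": [0, 0, 0]}
    - {"xyz": [0, 0, 0], "rotation": [0, 0, 0]}
    - {"xyz": [0, 0, 0], "rotation": [0, 0, 0]}
    - {"xyz": [0, 0, 0], "rotation": [0, 0, 0]}
    - {"xyz": [0, 0, 0], "rotation": [0, 0, 0]}
    - {"xyz": [0, 0, 0.4], "rotation": [0, 0, 0]}
    - {"xyz": [0, 0, 0.8], "rotation": [0, 0, 0]}
    - {"xyz": [0, 0, 1], "rotation": [0, 0, 0]}
    - {"xyz": [0, 0, 1], "rotation": [0, 0, 0]}
    - {"xyz": [0, 0, 1], "rotation": [0, 0, 0]}
    - {"xyz": [0, 0, 1], "rotation": [0, 0, 0]}
    - {"xyz": [0, 0, 1], "rotation": [0, 0, 0]}
    - {"xyz": [0, 0, 1], "rotation": [0, 0, 0]}
    - {"xyz": [0, 0, 1], "rotation": [0, 0, 0]}
  gripper: 0

```text
time_s: 11.5
position: [509.9, 319.9, 238.8]
orientation: [-0.112, 0.994, 0.0, 0.0]
contact_force: [0.8, 0.0, -0.4]
opening: 87.9
```

Call:
play_rows:
  moves:
    - {"xyz": [0.15, -0.7, 0], "rotation": [0, 0, 0]}
    - {"xyz": [0.15, -1, 0], "rotation": [0, 0, 0]}
    - {"xyz": [0.15, -1, 0], "rotation": [0, 0, 0]}
    - {"xyz": [0.15, -1, 0], "rotation": [0, 0, 0]}
    - {"xyz": [0.15, -1, 0], "rotation": [0, 0, 0]}
    - {"xyz": [0.15, -1, 0], "rotation": [0, 0, 0]}
    - {"xyz": [0.15, -1, 0], "rotation": [0, 0, 0]}
    - {"xyz": [0.15, -1, 0], "rotation": [0, 0, 0]}
    - {"xyz": [0.15, -1, 0], "rotation": [0, 0, 0]}
    - {"xyz": [0, -1, 0], "rotation": [0, 0, 0]}
    - {"xyz": [0, -1, 0], "rotation": [0, 0, 0]}
    - {"xyz": [0, -1, 0], "rotation": [0, 0, 0]}
    - {"xyz": [0, -0.7, 0], "rotation": [0, 0, 0]}
    - {"xyz": [0, 0, 0], "rotation": [0, 0, 0]}
    - {"xyz": [0, 0, 0], "rotation": [0, 0, 0]}

```text
time_s: 13.38
position: [543.7, 9.9, 237.0]
orientation: [-0.112, 0.994, 0.0, -0.0]
contact_force: [-0.1, 0.1, 0.4]
opening: 87.6
```

Run:
```python
from h import *
s=sense();print(s["time_s"],s["position"],s["orientation"])
f=grab_frame("wrist");im=f["pixels"];P=pts(f);hsv=cv2.cvtColor(im,cv2.COLOR_BGR2HSV).astype(int)
H,S,V=[hsv[...,i] for i in range(3)];X,Y,Z=[P[...,i] for i in range(3)]
m=(abs(X-545)<30)&(abs(Y-12)<30)&(H>15)&(H<40)&(S>90)&(V>60)
v,u=np.nonzero(m);(a,b),ax,_=cv2.fitEllipse(cv2.convexHull(np.stack([u,v],1).astype(np.int32)));print(len(u),a,b,ax,ray(f,a,b,85),"depth z",np.median(Z[m]),P[m].mean(0))
t=grab_frame("top");Pt=pts(t);q=Pt[(Pt[...,2]>50)&(Pt[...,2]<85)&(abs(Pt[...,0]-510)<60)&(abs(Pt[...,1]-320)<60)]
print("jar",len(q),np.median(q,0))
sc=grab_frame("scene")["pixels"];cv2.imwrite("pics/mix.png",np.hstack([im[:,::1],np.pad(cv2.resize(sc[100:260,280:440],(160,160)),((0,320),(0,0),(0,0)))]))
```

```text
13.375 [543.67678225   9.9169681  236.9528595 ] [-1.11901963e-01  9.93719250e-01  1.73805439e-05 -5.61522868e-05]
2364 378.25018310546875 356.29327392578125 (184.58602905273438, 303.51641845703125) [654.3504004   84.88603822  85.        ] depth z 312.0790146226897 [523.19833313  15.75050385 274.36130803]
jar 71 [503.5211975  329.68862462  69.58505433]
```

View pics/mix.png

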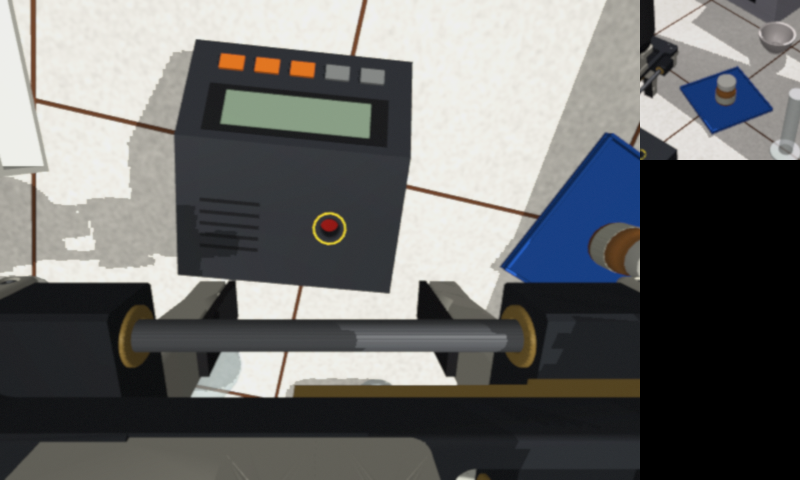

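The wrist view shows the ring at (330,229) with the red button in it, and the inset shows the jar standing upright in the tray. My mask also caught the brass of the gripper, so I am redoing it with a height limit.

Run:
```python
from h import *
f=grab_frame("wrist");im=f["pixels"];P=pts(f);hsv=cv2.cvtColor(im,cv2.COLOR_BGR2HSV).astype(int)
H,S,V=[hsv[...,i] for i in range(3)];Z=P[...,2]
m=np.zeros(Z.shape,bool);m[205:255,300:360]=1;m&=(H>18)&(H<40)&(S>90)&(V>60)&(Z<95)
v,u=np.nonzero(m);(a,b),ax,_=cv2.fitEllipse(cv2.convexHull(np.stack([u,v],1).astype(np.int32)));print(len(u),a,b,ax,ray(f,a,b,85),np.median(Z[m]),P[m].mean(0),sense()["position"])
```

```text
396 328.2514953613281 227.7908172607422 (33.95128631591797, 35.445796966552734) [542.60939133  11.13743023  85.        ] 84.03860636552199 [542.90080387  11.09932848  84.02259276] [543.774425    10.60090759 237.01099549]
```

Call:
play_rows:
  moves:
    - {"xyz": [0, -0.7, 0], "rotation": [0, 0, 0]}
    - {"xyz": [0, -1, 0], "rotation": [0, 0, 0]}
    - {"xyz": [0, -1, 0], "rotation": [0, 0, 0]}
    - {"xyz": [0, -1, 0], "rotation": [0, 0, 0]}
    - {"xyz": [0, -1, 0], "rotation": [0, 0, 0]}
    - {"xyz": [0, -1, 0], "rotation": [0, 0, 0]}
    - {"xyz": [0, -1, 0], "rotation": [0, 0, 0]}
    - {"xyz": [0, -1, 0], "rotation": [0, 0, 0]}
    - {"xyz": [0, -1, 0], "rotation": [0, 0, 0]}
    - {"xyz": [0, -1, 0], "rotation": [0, 0, 0]}
    - {"xyz": [0, -1, 0], "rotation": [0, 0, 0]}
    - {"xyz": [0, -1, 0], "rotation": [0, 0, 0]}
    - {"xyz": [0, -1, 0], "rotation": [0, 0, 0]}
    - {"xyz": [0, -0.7, 0], "rotation": [0, 0, 0]}
    - {"xyz": [0, 0, 0], "rotation": [0, 0, 0]}
    - {"xyz": [0, 0, 0], "rotation": [0, 0, 0]}

```text
time_s: 15.58
position: [543.6, -324.7, 237.0]
orientation: [-0.112, 0.994, 0.0, -0.0]
contact_force: [-0.3, 0.3, 0.0]
opening: 87.3
```

Run:
```python
from h import *
f=grab_frame("wrist");im=f["pixels"];P=pts(f);hsv=cv2.cvtColor(im,cv2.COLOR_BGR2HSV).astype(int)
H,S,V=[hsv[...,i] for i in range(3)];X,Y,Z=[P[...,i] for i in range(3)]
print(sense()["position"])
r=(abs(X-542)<25)&(abs(Y+326)<25)
m=r&(H>3)&(H<20)&(S>130)&(Z>70)
mt=m&(Z>109);v,u=np.nonzero(mt);rc=cv2.minAreaRect(np.stack([u,v],1).astype(np.float32));q=P[mt]
print(len(q),rc,ray(f,*rc[0],113),cv2.minAreaRect(q[:,:2].astype(np.float32)),q.mean(0))
cv2.imwrite("pics/w3.png",im)
```

```text
[ 543.71738025 -324.54497712  237.07538002]
376 ((331.9924621582031, 310.718994140625), (171.6005401611328, 175.0028533935547), 89.66097259521484) [ 603.42551392 -307.05552244  113.        ] ((534.4589233398438, -326.8533935546875), (29.322011947631836, 36.58723831176758), 8.274118423461914) [ 540.45186267 -326.62429315  121.89512058]
```

View pics/w3.png

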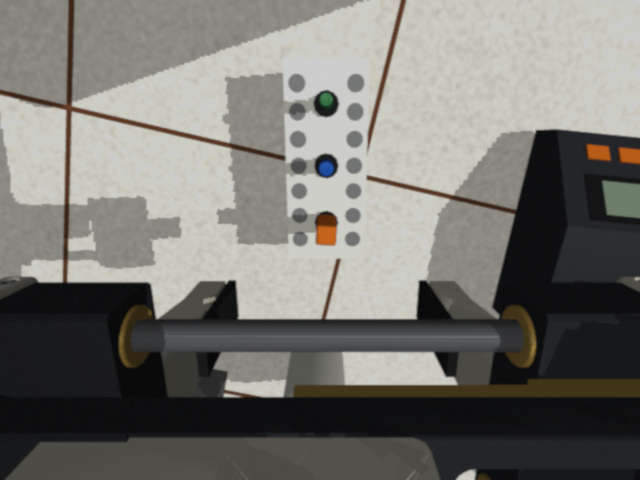

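The wrist view shows the orange handle's top at (326,234), square to the jaws, with the blue and green rods beyond it along the rack. Refining within that window only.

Run:
```python
from h import *
f=grab_frame("wrist");im=f["pixels"];P=pts(f);hsv=cv2.cvtColor(im,cv2.COLOR_BGR2HSV).astype(int)
H,S,V=[hsv[...,i] for i in range(3)];Z=P[...,2]
m=np.zeros(Z.shape,bool);m[205:255,305:350]=1;m&=(H>3)&(H<22)&(S>120)&(V>140)
m&=(Z>108)&(Z<118)
v,u=np.nonzero(m);rc=cv2.minAreaRect(np.stack([u,v],1).astype(np.float32));q=P[m]
print(len(q),rc,ray(f,*rc[0],113),cv2.minAreaRect(q[:,:2].astype(np.float32)),q.mean(0),sense()["position"])
```

```text
343 ((325.5, 235.0), (18.0, 19.0), 90.0) [ 541.76348652 -326.41200691  113.        ] ((542.0277099609375, -326.2339172363281), (14.683024406433105, 14.801530838012695), 9.991809844970703) [ 541.7772795  -326.16761827  111.70780253] [ 543.7937857  -324.42221837  237.17810055]
```

Call:
play_rows:
  moves:
    - {"xyz": [-0.07, -0.07, -1], "rotation": [0, 0, 0]}
    - {"xyz": [0, 0, -1], "rotation": [0, 0, 0]}
    - {"xyz": [0, 0, -1], "rotation": [0, 0, 0]}
    - {"xyz": [0, 0, -1], "rotation": [0, 0, 0]}
    - {"xyz": [0, 0, -1], "rotation": [0, 0, 0]}
    - {"xyz": [0, 0, -0.5], "rotation": [0, 0, 0]}
    - {"xyz": [0, 0, -0.34], "rotation": [0, 0, 0]}
    - {"xyz": [0, 0, 0], "rotation": [0, 0, 0]}

```text
time_s: 16.68
position: [542.1, -326.6, 91.1]
orientation: [-0.112, 0.994, 0.0, -0.0]
contact_force: [-0.1, -1.1, 0.1]
opening: 87.8
```

Call:
play_rows:
  moves:
    - {"xyz": [0, 0, 0], "rotation": [0, 0, 0]}
    - {"xyz": [0, 0, 0], "rotation": [0, 0, 0]}
    - {"xyz": [0, 0, 0], "rotation": [0, 0, 0]}
    - {"xyz": [0, 0, 0], "rotation": [0, 0, 0]}
    - {"xyz": [0, 0, 0], "rotation": [0, 0, 0]}
    - {"xyz": [0, 0, 0], "rotation": [0, 0, 0]}
    - {"xyz": [0, 0, 0], "rotation": [0, 0, 0]}
    - {"xyz": [0, 0, 0], "rotation": [0, 0, 0]}
    - {"xyz": [0, 0, 0], "rotation": [0, 0, 0]}
    - {"xyz": [0, 0, 0], "rotation": [0, 0, 0]}
    - {"xyz": [0, 0, 0], "rotation": [0, 0, 0]}
    - {"xyz": [0, 0, 0], "rotation": [0, 0, 0]}
  gripper: 1

```text
time_s: 18.18
position: [542.0, -326.7, 91.0]
orientation: [-0.112, 0.994, 0.0, -0.0]
contact_force: [0.7, -1.0, 0.1]
opening: 15.4
```

Call:
play_rows:
  moves:
    - {"xyz": [0, 0, 0.4], "rotation": [0, 0, 0]}
    - {"xyz": [0, 0, 0.8], "rotation": [0, 0, 0]}
    - {"xyz": [0, 0, 1], "rotation": [0, 0, 0]}
    - {"xyz": [0, 0, 1], "rotation": [0, 0, 0]}
    - {"xyz": [0, 0, 1], "rotation": [0, 0, 0]}
    - {"xyz": [0, 0, 0.4], "rotation": [0, 0, 0]}
    - {"xyz": [0, 0, 0], "rotation": [0, 0, 0]}

```text
time_s: 19.05
position: [542.2, -326.7, 206.7]
orientation: [-0.112, 0.994, -0.0, 0.001]
contact_force: [-0.3, -0.1, -0.6]
opening: 15.9
```

Call:
play_rows:
  moves:
    - {"xyz": [0.03, 0.5, 0], "rotation": [0, 0, 0]}
    - {"xyz": [0, 1, 0], "rotation": [0, 0, 0]}
    - {"xyz": [0, 1, 0], "rotation": [0, 0, 0]}
    - {"xyz": [0, 1, 0], "rotation": [0, 0, 0]}
    - {"xyz": [0, 1, 0], "rotation": [0, 0, 0]}
    - {"xyz": [0, 1, 0], "rotation": [0, 0, 0]}
    - {"xyz": [0, 1, 0], "rotation": [0, 0, 0]}
    - {"xyz": [0, 1, 0], "rotation": [0, 0, 0]}
    - {"xyz": [0, 1, 0], "rotation": [0, 0, 0]}
    - {"xyz": [0, 1, 0], "rotation": [0, 0, 0]}
    - {"xyz": [0, 1, 0], "rotation": [0, 0, 0]}
    - {"xyz": [0, 1, 0], "rotation": [0, 0, 0]}
    - {"xyz": [0, 1, 0], "rotation": [0, 0, 0]}
    - {"xyz": [0, 1, 0], "rotation": [0, 0, 0]}
    - {"xyz": [0, 0, 0], "rotation": [0, 0, 0]}
    - {"xyz": [0, 0, -1], "rotation": [0, 0, 0]}
    - {"xyz": [0, 0, -0.2], "rotation": [0, 0, 0]}
    - {"xyz": [0, 0, 0], "rotation": [0, 0, 0]}
    - {"xyz": [0, 0, 0], "rotation": [0, 0, 0]}

```text
time_s: 21.42
position: [543.1, 10.7, 176.7]
orientation: [-0.112, 0.994, -0.0, 0.0]
contact_force: [0.1, -0.1, -0.8]
opening: 15.4
```

Run:
```python
from h import *
s=sense();print(s["time_s"],s["position"],s["contact_force"],s["opening"])
f=grab_frame("wrist");w=f["pixels"];cv2.imwrite("pics/w4.png",w);np.savez("w4.npz",**f)
sc=grab_frame("scene");np.savez("s4.npz",**sc)
c=cv2.resize(sc["pixels"][190:290,230:330],(400,400),interpolation=cv2.INTER_CUBIC)
d=cv2.resize(w[160:320,250:410],(400,400),interpolation=cv2.INTER_CUBIC)
cv2.imwrite("pics/m4.png",np.hstack([d,c]))
```

```text
21.425 [543.1294713   10.65380625 176.73204688] [ 0.12144171 -0.05653948 -0.82233069] 15.419835566153441
```

View pics/m4.png

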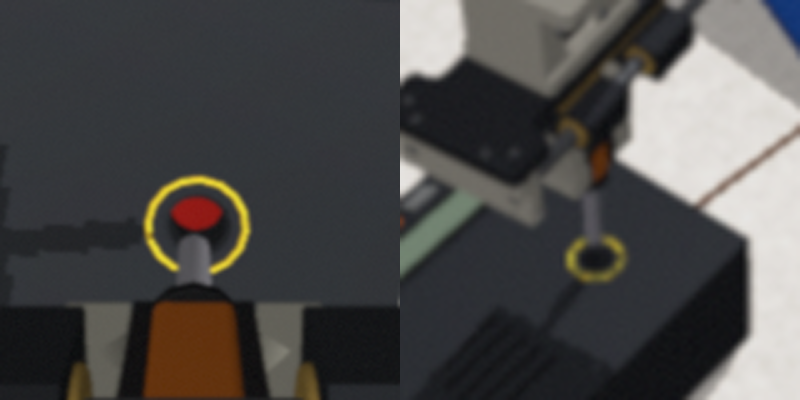

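Run:
```python
from h import *
f=dict(np.load("w4.npz"));h=176.7-76
print("tip",ray(f,250+194/2.5,160+250/2.5,h),"tip edge",ray(f,250+194/2.5,160+235/2.5,h),"ring",ray(f,250+197/2.5,160+226/2.5,85))
s=dict(np.load("s4.npz"))
print("scene ring",ray(s,230+595/4-100,190+258/4,85),"tip end (front edge)",ray(s,230+(595-400)/4,190+244/4,h))
print("scene ring",ray(s,230+195/4,190+258/4,85))
```

```text
tip [544.29105298  11.01443693 100.7       ] tip edge [540.31655642  10.10128295 100.7       ] ring [542.71116878  11.52619335  85.        ]
scene ring [542.95896256  11.76881361  85.        ] tip end (front edge) [546.17593662  10.1128426  100.7       ]
scene ring [542.95896256  11.76881361  85.        ]
```

The wrist crop shows the tip just above the hole, ring at crop (197,226) and tip at (194,243). The scene crop shows the tip over the ring at (595,258). Both views put them within about 1.5 mm, so I am inserting.

Call:
play_rows:
  moves:
    - {"xyz": [-0.03, 0.01, -0.4], "rotation": [0, 0, 0]}
    - {"xyz": [0, 0, -0.4], "rotation": [0, 0, 0]}
    - {"xyz": [0, 0, -0.3], "rotation": [0, 0, 0]}
    - {"xyz": [0, 0, -0.2], "rotation": [0, 0, 0]}
    - {"xyz": [0, 0, 0], "rotation": [0, 0, 0]}

```text
time_s: 22.15
position: [541.8, 11.0, 143.0]
orientation: [-0.112, 0.994, -0.0, -0.0]
contact_force: [-1.1, 0.3, 0.3]
opening: 15.9
```

Call:
play_rows:
  moves:
    - {"xyz": [0, 0, -0.1], "rotation": [0, 0, 0]}
    - {"xyz": [0, 0, -0.1], "rotation": [0, 0, 0]}
    - {"xyz": [0, 0, -0.1], "rotation": [0, 0, 0]}
    - {"xyz": [0, 0, 0], "rotation": [0, 0, 0]}

```text
time_s: 22.65
position: [542.2, 11.1, 136.3]
orientation: [-0.112, 0.994, 0.0, 0.0]
contact_force: [-0.1, 0.7, 3.0]
opening: 15.7
```

Call:
play_rows:
  moves:
    - {"xyz": [0, 0, -0.08], "rotation": [0, 0, 0]}
    - {"xyz": [0, 0, -0.06], "rotation": [0, 0, 0]}
    - {"xyz": [0, 0, 0], "rotation": [0, 0, 0]}
    - {"xyz": [0, 0, 0], "rotation": [0, 0, 0]}

```text
time_s: 23.15
position: [542.3, 11.1, 132.9]
orientation: [-0.112, 0.994, -0.0, 0.0]
contact_force: [-1.4, 0.9, 5.7]
opening: 15.7
```

Call:
play_rows:
  moves:
    - {"xyz": [0, 0, -0.04], "rotation": [0, 0, 0]}
    - {"xyz": [0, 0, 0], "rotation": [0, 0, 0]}
    - {"xyz": [0, 0, 0], "rotation": [0, 0, 0]}

```text
time_s: 23.52
position: [542.4, 11.1, 132.7]
orientation: [-0.112, 0.994, -0.0, 0.001]
contact_force: [-4.0, 1.3, 12.0]
opening: 15.9
```

Run:
```python
from h import *
f=grab_frame("scene");a=f["pixels"];b=dict(np.load("scene1.npz"))["pixels"]
s=sense();print(s["time_s"],s["position"],s["contact_force"],s["opening"])
cv2.imwrite("pics/end.png",a)
```

```text
23.575 [542.35986458  11.07609239 132.68236323] [-2.91376134  1.03172262 12.30518246] 16.06820064974513
```

View pics/end.png

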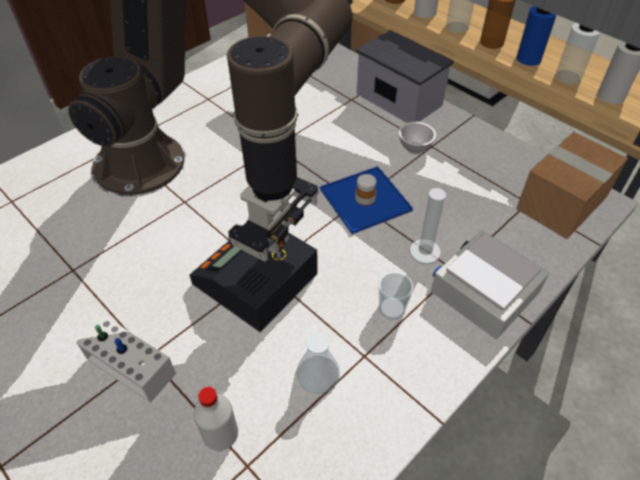

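The scene view shows the jar upright in the tray at (366,190), the stylus in the hole at (279,255), and everything else where it was. Handing in.

```bash
python3 -c "
from plant import *
print(sign_off())"
```

```text
the job is handed in; nothing more can be done
None
```

The job is handed in after about 23.6 s of robot time: the jar stands upright in the blue tray, and the arm is still gripping the stylus and holding the reset button down.

**Last checks:**
- **Button:** the push rose from 3 N to 12 N over the last few millimetres. The tip stopped at about z = 57 mm, where the button should be fully down. I judged this from force and height, as there is no direct reading of the button.
- **Grip:** the fingers are 16 mm apart on the 16 mm stylus handle.
- **Surroundings:** the final picture shows the other rods, glassware and vessels where they started. I compared this by eye only.

**Checks that failed or disagreed:**
- **Wrong masks:** my first colour masks for the hole and the stylus also picked up parts of the gripper. I redid both with tighter limits.
- **Hole position:** the camera estimates differed by about 4 mm at most. The final wrist and scene views agreed to within about 0.3 mm.
- **Sideways force:** about 3–4 N at the end, so the tip may be lightly touching the hole wall.

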